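Lock a gearbox selector rail with a sprung pin found home by feel

ROBOT

A 6-joint arm with a two-finger parallel gripper is mounted at the origin on the work surface. World frame = base frame: x ahead of the robot, y to its left, z up, the work surface at z = 0. Lengths are in m, angles in rad, forces in N, time in s.
With the tool pointing down it reaches from about 0.225 to 0.725 m from the base axis. Payload 3.1 kg.
Tool frame: the origin (TCP) lies midway between the tips of the shut fingers; the grasp point (between the pads) lies 19 mm behind it; z points along the fingers, x is the direction in which the jaws open and shut, and the axes are right-handed (so a half turn about z gives the same grasp; the last joint's range is limited). The gripper opens to 85 mm and grips with 20 to 120 N. Pads are 22 mm wide; open, the fingers measure 114 mm over their backs; the gripper's body (76 mm by 85 mm) begins 54 mm behind the grasp point. The pads swing forward as they close: fully open they stand 13 mm farther back than shut.
Start: joints at [-1.404, 0.048, 0.099, 1.622, 0, 1.443], TCP at [0.153, -0.502, 0.231] pointing down, gripper open.
Joint ranges: [-2.91, 2.91], [-0.99, 1.94], [-1.21, 1.42], [-2.12, 2.29], [-1.49, 1.47], [-3.14, 3.14]. Speed limits (rad/s): [2.79, 2.79, 3.14, 3.14, 3.14, 3.14].

INTERFACE

Orientations are given as a unit quaternion [x, y, z, w].
In Python, from rig import ctrl gives the robot as it stands.
- The arm moves only by the tool arm_command, never from a script. Its argument "targets" is a list of rows, each a list of 6 numbers: the shift along the tool's x, y, z in m, then the turn, a rotation vector about the tool's x, y, z in rad. A call has 1 to 10 rows; each row shifts and turns the pose as measured when the row begins, along the tool's axes as they then stand; what a row does not reach is not made up. A row lasts 1/8 s, in which the tool goes at most 62.5 mm and 10.7 degrees, less where a joint would pass 70% of its speed; a pose out of reach is approached as far as the arm can. A call is refused whole if a number of a shift passes 0.0625 or a number of a turn 0.188, either way. A call with a gripper value outside its range is refused whole. "claw" is the closure, from 0 (fully open) to 1 (shut), set as the call begins (left out, the last holds). The fingers move at their own pace and stop on an object; "squeeze" is the grip in N (left out, the last holds). Time passes only in rows, so rows that do not move let the fingers close. It gives the time, the measured TCP pose, the force and the opening at its end, in the units of the state.
- ctrl.observe(): the state, without advancing time (a new reading comes with each control period).
- ctrl.snapshot(name): name is "scene" or "top" or "wrist"; returns (picture, depth): 420x560x3 uint8, blue, green, red; 420x560 float32, m along the optical axis (not along the pixel's ray), 0 where there is no reading.
- ctrl.camera_model(name): a dict with "fovy" (degrees; the focal length in pixels is half the picture's height over the tangent of half this angle, whatever the lens; pixels are square), "cx", "cy" (the principal point, pixels), "camera_from_world" (4x4, takes a point from world to camera coordinates). Camera axes: x right, y down, z forward; pixel columns grow to the right and rows downward; lengths in m; the calibration is good to about 2 mm. A picture is of the moment at which its call begins: read the wrist's pose just before it. camera_model takes no time and is no camera call; for the wrist camera it gives the pose at the moment of the call.
- ctrl.close_job(): hands the job in, once; it reports no verdict.
Trained networks look in the newest picture that a camera, given by its name, has taken for a name from the list of things; names that differ only in an ending like _2 or _b are one class to them, and where a whole thing is asked for, a point or a joint stands for the part that bears it (a point fixed in the world has none). Each returns a list of dicts, best first, with "score" (0 to 1); they miss things now and then, are a little off and sometimes report something else, mostly with a low value. They report only what shows in the picture. A call takes as long as a camera call. They do not tell look-alikes from the thing itself.
- ctrl.masks_of(target, camera): "region" (420x560 bool, what is visible of it) and "extent" ([left, top, width, height] in pixels, round what is visible of it).
The state is a dict: "clock": time; "q": joint angles; "qvel": joint speeds; "effort": joint torques, N m; "tcp_pos": TCP position; "tool_rot": TCP orientation; "wrist_force": force on the tool from outside, world axes, zero at the start; "ft_torque": the same for the moment, N m; "gripper_width": finger opening in m.
Only numpy, scipy, OpenCV 4.12 (cv2) and the standard library are available. Lean on these libraries where they do the work, as an engineer would, in place of code of your own. Each camera call takes 0.05 s, during which the arm holds its last target.

TASK

Lock the gearbox's selector rail: lift the sprung locking pin out of its wooden stand, put its nose down through the slot in the gear case cover at the end next to the round filler plug, and press it lightly onto the rail below. Draw it along the slot, away from the plug, until the nose drops into the hidden groove of the rail, and stop there at once without forcing it. Leave the pin standing in the groove with its collar flush on the cover, let go, and do not disturb the parts lying around.

Things in the scene. Friction and masses are not known exactly. Their poses are not given: they have to be found in the camera images.
- gearcase: Cast aluminium gear case, fixed, 110 mm (x) by 260 mm (y) by 90 mm high; origin at the centre of its underside, z up. Its flat cover (top at 90 mm, 10 mm thick) has a slot 16 mm wide along the case's y axis, from y = -75.5 to +58.5 mm at x = 0, top edges chamfered 3 mm.
- slot_start (a point): Point on the cover's top surface, on the slot's centre line, near the filler-plug end (case y = +48 mm): where the pin goes in. Straight below the slot, hidden in the case, lies the steel selector rail, held fast: its flat top is 40 mm below the cover's top.
- slot_end (a point): Point on the cover's top surface at the other end of the slot (case y = -75 mm). The rail has one groove across it, 12 mm wide along the slot and 18 mm deep, its middle 33 to 96 mm from slot_start towards slot_end; just where is not measured, it must be felt. The nose must not be pushed against anything, sideways or down, with more than 15 N.
- plug (a point): Centre of the top of the round filler plug's flange, 26 mm across, 10 mm high in all, on the cover at case y = +88 mm, x = 0.
- stand: Fixed wooden block 70 x 70 x 55 mm with a 15 mm upright through hole in its middle, in which the pin stands; origin at the centre of its underside.
- pin_grip (a point): Middle of the handle of the steel locking pin (220 g, upright). From the top: cap 26 mm across, 7 mm high; round handle 22 mm across, 50 mm high; collar 32 mm across, 5 mm thick; below it a barrel 10 mm across, 26 mm long; then the sprung nose 8 mm across. This point is 30 mm above the collar's underside, 32 mm below the very top; z along the pin, upward.
- pin_collar (a point): Centre of the collar's underside (on the stand's top at the start). The nose ends 50 mm below it and springs in up to 12.5 mm: 2 N to start, 0.4 N more per mm. On the rail's flat top a pin let go rises until its collar is about 9 mm over the cover; in the groove the nose springs out, clears the groove's floor, and the collar rests flush by its own weight.
- piston: Bystander: aluminium piston 70 mm across, 53 mm high, standing loose; origin at its underside.
- bearing: Bystander: steel bearing ring 72 mm across, 18 mm high, loose; origin at its underside.
- jar: Bystander: amber jar 64 mm across, 80 mm high, loose; origin at its underside.
- wrench: Bystander: steel wrench lying loose between the robot and the gear case.
Things that resemble listed ones, but are neither listed nor needed, are in the scene too. What is shaped like the part that bears pin_grip but blue or green is not meant.

How it is judged:
By the outcome, as a careful person would: the job done as asked, in the order asked, and still so for the second after the job is handed in, with the robot touching nothing.
It also fails if it takes over 58 s, if anything falls off the work surface, if the arm or the gripper's body presses on something with over 40 N, if the wrist force passes 120 N, or if a joint passes its speed limit or range.

## Working session

There is one attempt and no reset: what is moved stays moved. The work goes in short steps, Python scripts to look and compute and a tool call to move; the robot and the scene stay as the last step left them, time stands still between calls to the robot, and variables do not carry over. Pictures are saved under pics/ and viewed, and the job is handed in when it is done.

Besides the shell and the picture viewer there is one more tool, called after ">>>" as name([rows], argument=value, ...), one row to a line, values as JSON. arm_command: Moves the arm, as the interface text tells. Its arguments: {"type":"object","properties":{"targets":{"type":"array","items":{"type":"array","items":{"type":"number"}}},"claw":{"type":"number"},"squeeze":{"type":"number"}},"required":["targets"]}

```bash
mkdir -p pics; ls; cat > h.py <<'E'
import numpy as np, cv2
from rig import ctrl
from scipy.spatial.transform import Rotation as R
def cam(name):
    m=ctrl.camera_model(name); f=210/np.tan(np.radians(m["fovy"])/2)
    return f,m["cx"],m["cy"],np.array(m["camera_from_world"])
def unproj(u,v,d,c):
    f,cx,cy,T=c; p=np.stack([(u-cx)/f*d,(v-cy)/f*d,d],-1)
    return (p-T[:3,3])@T[:3,:3]
def proj(P,c):
    f,cx,cy,T=c; p=np.asarray(P)@T[:3,:3].T+T[:3,3]
    return np.stack([cx+f*p[...,0]/p[...,2],cy+f*p[...,1]/p[...,2]],-1)
def cloud(depth,c):
    v,u=np.mgrid[:depth.shape[0],:depth.shape[1]]
    return unproj(u.astype(float),v.astype(float),depth.astype(float),c)
def st():
    s=ctrl.observe(); print({k:np.round(s[k],4).tolist() for k in s}); return s
E
python3 - <<'E'
from h import *
st()
for n in ["scene","top","wrist"]:
    c=cam(n); p,d=ctrl.snapshot(n); np.savez(f"{n}0.npz",p=p,d=d,f=c[0],cx=c[1],cy=c[2],T=c[3])
    cv2.imwrite(f"pics/{n}0.png",p)
    f,cx,cy,T=c; print(n,f,cx,cy,-T[:3,:3].T@T[:3,3])
    if n!="wrist":
        for t in ["gearcase","stand","pin_grip","plug","piston","bearing","jar","wrench"]:
            try:
                r=ctrl.masks_of(t,n); print(n,t,[(round(x["score"],2),x["extent"]) for x in r])
            except Exception as e: print(t,e)
E
```

```text
pics
{'clock': 0.0, 'q': [-1.4038, 0.0487, 0.0976, 1.622, -0.0, 1.4429], 'qvel': [0.0003, -0.001, -0.002, 0.0006, 0.0003, 0.001], 'effort': [-0.0013, -33.879, 32.0011, 0.0204, -0.0003, -0.0], 'tcp_pos': [0.1524, -0.5018, 0.2301], 'tool_rot': [0.8033, -0.5956, -0.0009, -0.0008], 'wrist_force': [-0.7173, 0.591, 0.1408], 'ft_torque': [0.0216, -0.0484, -0.0333], 'gripper_width': 0.0853}
scene 388.6710660006868 277.56350758382337 209.11610860203345 [1.00132987 0.14504809 0.64651825]
scene gearcase [(0.91, [103.7, 155.3, 153.4, 94.7]), (0.67, [397.7, 261.4, 48.5, 51.1]), (0.39, [315.0, 192.7, 23.1, 32.3])]
scene stand [(0.84, [301.3, 204.4, 49.7, 52.3])]
scene pin_grip [(0.97, [335.7, 146.3, 15.7, 45.5]), (0.92, [329.2, 240.6, 20.1, 37.6]), (0.87, [314.9, 190.4, 20.1, 35.0]), (0.84, [372.4, 203.9, 21.7, 42.9])]
scene plug []
scene piston [(0.94, [254.9, 293.4, 46.3, 48.2])]
scene bearing [(0.89, [148.7, 287.5, 46.7, 39.4])]
scene jar [(0.93, [400.0, 263.8, 48.2, 50.1])]
scene wrench [(0.71, [290.1, 121.4, 24.9, 58.5])]
top 454.1868105439735 273.4042050999556 208.109389422447 [0.49867554 0.04398526 0.92528795]
top gearcase [(0.55, [285.5, 160.6, 156.1, 106.1])]
top stand [(0.78, [192.4, 187.4, 50.6, 51.1])]
top pin_grip [(0.56, [151.3, 199.7, 22.2, 20.6]), (0.53, [205.2, 203.5, 18.0, 18.1]), (0.53, [193.3, 150.8, 18.8, 24.7]), (0.49, [193.1, 265.9, 21.2, 16.8])]
top plug [(0.82, [287.4, 161.9, 149.7, 105.9])]
top piston [(0.98, [230.1, 103.9, 33.7, 42.8]), (0.75, [194.2, 188.7, 48.5, 48.8])]
top bearing [(0.67, [318.8, 104.4, 33.3, 38.7])]
top jar [(0.57, [109.1, 144.1, 38.1, 36.3]), (0.22, [203.5, 204.0, 20.4, 18.2])]
top wrench [(0.74, [247.5, 275.0, 18.7, 90.5]), (0.63, [190.5, 189.8, 52.6, 52.1])]
wrist 314.72170117898105 275.6504423106121 208.95048510422893 [ 0.21994067 -0.48270767  0.37340292]
```

View pics/scene0.png

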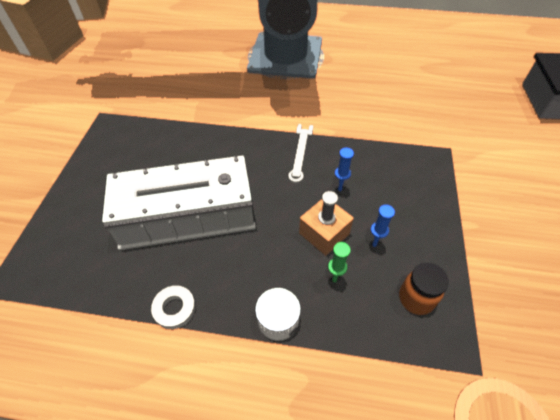

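View pics/top0.png

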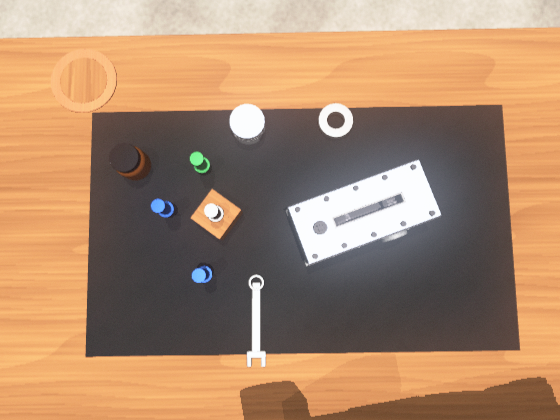

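The scene picture shows four pin-like things: blue at (345,165) and (382,222), green at (340,258), and a black-handled steel one standing in the wooden stand at (328,207). In the top picture that last one is at (213,212). It is the only one in the stand and is neither blue nor green, so it is the one meant. I'll check it in an enlarged crop and measure the poses.

```bash
python3 - <<'E'
from h import *
z=np.load("scene0.npz"); t=np.load("top0.npz")
a=cv2.resize(z["p"][140:290,260:460],None,fx=2,fy=2,interpolation=cv2.INTER_CUBIC)
b=cv2.resize(t["p"][140:290,130:330],None,fx=2,fy=2,interpolation=cv2.INTER_CUBIC)
b2=cv2.resize(t["p"][140:290,270:470],None,fx=2,fy=2,interpolation=cv2.INTER_CUBIC)
a2=cv2.resize(z["p"][130:280,80:280],None,fx=2,fy=2,interpolation=cv2.INTER_CUBIC)
cv2.imwrite("pics/crop0.png",np.vstack([np.hstack([a,b]),np.hstack([a2,b2])]))
for n,zz in (("scene",z),("top",t)):
    c=(float(zz["f"]),float(zz["cx"]),float(zz["cy"]),zz["T"])
    P=cloud(zz["d"],c); ok=zz["d"]>0
    def rect(m,lab):
        m=m.astype(np.uint8); k,L,S,C=cv2.connectedComponentsWithStats(m)
        for i in range(1,k):
            if S[i,4]<25: continue
            q=P[L==i]; r=cv2.minAreaRect((q[:,:2]*1000).astype(np.float32))
            print(n,lab,"px",np.round(C[i],0),S[i,4],"mean",np.round(q.mean(0),4),"rect c",np.round(r[0],1),"size",np.round(r[1],1),"ang",round(r[2],1))
    Z=P[...,2]
    rect(ok&(abs(Z-0.09)<.005)&(P[...,0]>.2)&(P[...,1]<.1),"cover")
    rect(ok&(abs(Z-0.055)<.005)&(P[...,0]>.2),"stand/55")
    rect(ok&(Z>.075)&(P[...,0]>.2)&(P[...,1]>.1-.08)&(Z<.2),"tall")
E
```

```text
scene cover px [175. 189.] 6129 mean [ 0.5893 -0.12    0.0895] rect c [ 583.9 -118.5] size [113.3 260.1] ang 19.2
scene stand/55 px [342. 175.] 92 mean [0.4799 0.1842 0.0542] rect c [476.2 184.5] size [27.2 30.6] ang 2.2
scene stand/55 px [326. 221.] 993 mean [0.5952 0.1619 0.0544] rect c [588.  161.8] size [70.8 71.7] ang 53.9
scene stand/55 px [180. 222.] 457 mean [ 0.637 -0.102  0.055] rect c [ 638.4 -100. ] size [  9.4 258.9] ang 19.3
scene stand/55 px [379. 233.] 110 mean [0.6056 0.257  0.0545] rect c [602.1 257.1] size [30.7 24.8] ang 69.8
scene stand/55 px [337. 270.] 126 mean [0.6907 0.1879 0.0546] rect c [687.3 188. ] size [31.2 24.7] ang 80.3
scene stand/55 px [420. 294.] 259 mean [0.7134 0.3233 0.0543] rect c [706.8 326.1] size [60.5 38.5] ang 55.8
scene stand/55 px [277. 309.] 954 mean [0.7726 0.1001 0.0514] rect c [770.8 100. ] size [67.1 65.3] ang 74.4
scene tall px [345. 158.] 240 mean [0.4775 0.1841 0.1009] rect c [473.2 184.4] size [24.7 25.5] ang 36.7
scene tall px [329. 203.] 296 mean [0.5924 0.1614 0.1049] rect c [588. 161.] size [25.4 24.3] ang 13.5
scene tall px
[... 974 characters left out ...]
37 mean [ 0.5881 -0.1344  0.0509] rect c [ 588.7 -134.7] size [14.2 24.2] ang 22.2
top stand/55 px [207. 273.] 75 mean [0.4707 0.1781 0.0546] rect c [470.1 180.3] size [30.8 19.8] ang 8.7
top tall px [124. 158.] 679 mean [0.6923 0.3333 0.0793] rect c [692.5 333.5] size [55.5 55.4] ang 62.2
top tall px [197. 160.] 198 mean [0.6791 0.1879 0.1059] rect c [680.7 188.9] size [25.  24.4] ang 1.4
top tall px [159. 206.] 200 mean [0.5942 0.2573 0.1067] rect c [595.  259.1] size [24.3 24.2] ang 62.4
top tall px [212. 211.] 183 mean [0.5835 0.1611 0.113 ] rect c [584.4 162.1] size [23.6 24.6] ang 1.0
top tall px [199. 275.] 185 mean [0.4695 0.1838 0.1088] rect c [469.9 184.5] size [24.7 24.6] ang 90.0
```

View pics/crop0.png

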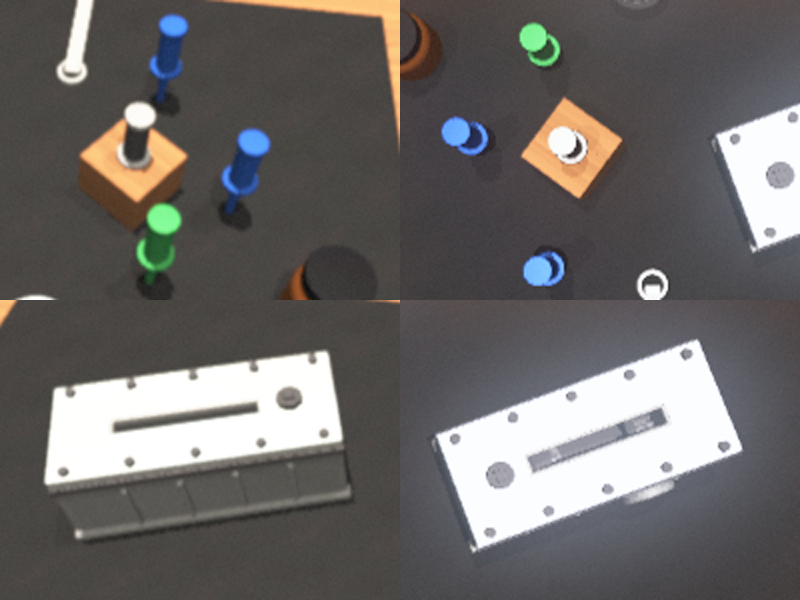

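The crop shows a white cap, black handle and steel collar on the wooden block, which confirms the pin at about (0.585, 0.162). The filler plug is at top (320,227), at the case end nearer the stand. I'll turn the jaws half round so that joint 6 has room and the jaws lie along the slot, then look with the wrist camera.

>>> arm_command([
  [0, 0, 0, 0, 0, -0.186],
  [0, 0, 0, 0, 0, -0.186],
  [0, 0, 0, 0, 0, -0.186],
  [0, 0, 0, 0, 0, -0.186],
  [0, 0, 0, 0, 0, -0.186],
  [0, 0, 0, 0, 0, -0.186],
  [0, 0, 0, 0, 0, -0.186],
  [0, 0, 0, 0, 0, -0.186],
  [0, 0, 0, 0, 0, -0.186],
  [0, 0, 0, 0, 0, -0.186],
])

```text
clock: 2.2
tcp_pos: [0.1525, -0.5024, 0.2314]
tool_rot: [0.955, 0.297, 0.0, 0.0]
wrist_force: [1.0, -0.3, -0.6]
gripper_width: 0.0852
```

>>> arm_command([
  [0, 0, 0, 0, 0, -0.186],
  [0, 0, 0, 0, 0, -0.186],
  [0, 0, 0, 0, 0, -0.186],
  [0, 0, 0, 0, 0, -0.186],
  [0, 0, 0, 0, 0, -0.186],
  [0, 0, 0, 0, 0, -0.186],
  [0, 0, 0, 0, 0, -0.186],
  [0, 0, 0, 0, 0, -0.186],
])

```text
clock: 3.2
tcp_pos: [0.1525, -0.5024, 0.2315]
tool_rot: [0.496, 0.868, -0.0, 0.0]
wrist_force: [1.0, 0.6, 0.4]
gripper_width: 0.0855
```

```bash
cat >> h.py <<'E'
def to(target,ang=109.2):
    """shift in tool axes and turn to reach target (TCP) with tool down, x at ang deg"""
    s=ctrl.observe(); M=R.from_quat(s["tool_rot"]); a=np.radians(ang)
    X=np.array([np.cos(a),np.sin(a),0]);Zd=np.array([0,0,-1.]);G=R.from_matrix(np.stack([X,np.cross(Zd,X),Zd],1))
    d=M.inv().apply(np.array(target)-s["tcp_pos"]); t=(M.inv()*G).as_rotvec()
    print("t",round(s["clock"],3),"tcp",np.round(s["tcp_pos"],4),"F",np.round(s["wrist_force"],2),"w",round(s["gripper_width"],4),"q6",round(s["q"][5],2))
    print("shift",np.round(d,4),"turn",np.round(t,4)); return d,t
E
python3 -c "
from h import *
to([.60,-.02,.27])"
```

```text
t 3.2 tcp [ 0.1525 -0.5024  0.2315] F [0.96 0.64 0.42] w 0.0855 q6 -1.94
shift [ 0.1882  0.6305 -0.0386] turn [-1.000e-04  3.000e-04  1.978e-01]
```

>>> arm_command([
  [0.02, 0.04, -0.006, 0, 0, 0.1],
  [0.02, 0.05, -0.006, 0, 0, 0.098],
  [0.019, 0.058, -0.004, 0, 0, 0],
  [0.019, 0.058, -0.004, 0, 0, 0],
  [0.019, 0.058, -0.004, 0, 0, 0],
  [0.019, 0.058, -0.004, 0, 0, 0],
  [0.019, 0.058, -0.004, 0, 0, 0],
  [0.019, 0.058, -0.004, 0, 0, 0],
  [0.019, 0.058, -0.002, 0, 0, 0],
  [0.015, 0.058, 0, 0, 0, 0],
])

```text
clock: 4.45
tcp_pos: [0.6154, -0.1311, 0.2715]
tool_rot: [0.585, 0.811, -0.001, 0.004]
wrist_force: [0.2, -0.4, -0.4]
gripper_width: 0.0858
```

```bash
python3 -c "
from h import *
to([.60,-.02,.27])"
```

```text
t 4.45 tcp [ 0.6154 -0.1311  0.2715] F [ 0.16 -0.35 -0.44] w 0.0858 q6 -0.63
shift [0.1104 0.0203 0.0008] turn [ 0.0037  0.0074 -0.0148]
```

```bash
python3 - <<'E'
from h import *
c=cam("wrist"); p,d=ctrl.snapshot("wrist"); np.savez("wrist1.npz",p=p,d=d,f=c[0],cx=c[1],cy=c[2],T=c[3])
cv2.imwrite("pics/wrist1.png",p)
P=cloud(d,c); Z=P[...,2]; ok=d>0
m=(ok&(abs(Z-.09)<.006)).astype(np.uint8)
k,L,S,C=cv2.connectedComponentsWithStats(m)
for i in range(1,k):
    if S[i,4]>100:
        q=P[L==i]; r=cv2.minAreaRect((q[:,:2]*1000).astype(np.float32)); print(C[i],S[i],q.mean(0),r)
m=(ok&(abs(Z-.05)<.004)).astype(np.uint8)
k,L,S,C=cv2.connectedComponentsWithStats(m)
for i in range(1,k):
    if S[i,4]>60:
        q=P[L==i]; print("50mm",C[i],S[i],q.mean(0))
for t in ["slot_start","slot_end","plug","gearcase"]:
    for r in ctrl.masks_of(t,"wrist"): print(t,r["score"],r["extent"],np.median(P[r["region"]&ok],0))
E
```

```text
[299.95704633 156.79146557] [  168   102   267   112 24864] [ 0.57842378 -0.11944005  0.08939884] ((581.0927734375, -118.11581420898438), (110.23568725585938, 261.1287536621094), 19.212398529052734)
[532.60526316 241.2       ] [525 233  21  21 190] [0.58357446 0.15321306 0.09011125] ((583.7691040039062, 154.8234100341797), (11.140615463256836, 21.57886505126953), 83.68276977539062)
50mm [242.96153846 160.34615385] [228 153  30  15 416] [ 0.6058056  -0.17636507  0.04918555]
50mm [311.58207772 159.370341  ] [ 268  152   88   16 1261] [ 0.57975901 -0.10168701  0.04928367]
50mm [498.6357268  221.46935201] [473 192  62  77 571] [0.57890163 0.13784452 0.05128187]
50mm [489.6640625 300.7734375] [481 293  24  23 128] [0.67830601 0.18039457 0.0526164 ]
50mm [380.28813559 336.94067797] [376 327  10  20 118] [0.776781   0.07055449 0.04935768]
slot_start 0.97 [169.8, 91.2, 262.9, 121.5] [ 0.57612313 -0.11987235  0.08919674]
slot_start 0.24 [504.4, 221.5, 55.6, 45.1] [0.5841889  0.15263689 0.09026344]
slot_end 0.62 [166.3, 93.1, 267.4, 118.8] [ 0.57621309 -0.11988476  0.08919864]
plug 0.75 [168.2, 93.5, 269.6, 120.3] [ 0.57622598 -0.11988505  0.08919826]
gearcase 0.85 [171.3, 88.1, 263.1, 124.8] [ 0.57619457 -0.11980212  0.08920466]
```

View pics/wrist1.png

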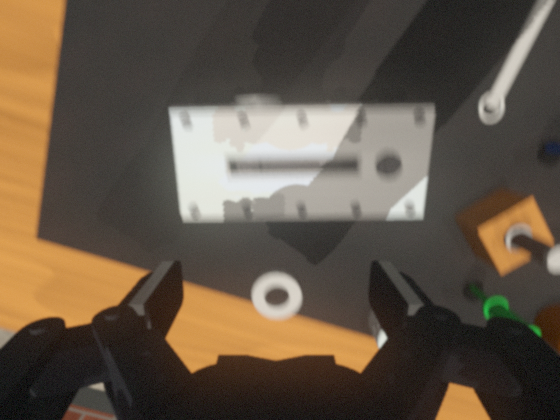

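The wrist picture shows the slot from (228,163) to (358,163), the plug at (388,163), and the pin with its cap at (556,260). The case centre is (0.5811, -0.1181) at 19.2°, and the top camera gives the same. Next I'll refine the slot line from the depth picture and check the heights.

```bash
cat >> h.py <<'E'
CC=np.array([.5811,-.1181]); A=np.radians(19.21)
ex=np.array([np.cos(A),np.sin(A)]); ey=np.array([-np.sin(A),np.cos(A)])
def case(P): d=P[...,:2]-CC; return np.stack([d@ex,d@ey],-1)
def world(x,y): return CC+x*ex+y*ey
E
python3 - <<'E'
from h import *
for n in ["wrist1","top0"]:
    zz=np.load(n+".npz"); c=(float(zz["f"]),float(zz["cx"]),float(zz["cy"]),zz["T"]); d=zz["d"]
    P=cloud(d,c); q=case(P); ok=d>0
    inn=ok&(abs(q[...,0])<.03)&(q[...,1]>-.1)&(q[...,1]<.075)&(P[...,2]<.086)&(P[...,2]>.0)
    s=q[inn]*1000; print(n,"below-cover x",np.percentile(s[:,0],[1,50,99]).round(1),"y",np.percentile(s[:,1],[1,99]).round(1))
    up=ok&(abs(q[...,0])<.04)&(q[...,1]>.06)&(q[...,1]<.12)&(P[...,2]>.0945)
    s=q[up]*1000; print("plug",s.mean(0).round(1), s.min(0).round(1),s.max(0).round(1),"z",np.median(P[up][:,2]).round(4))
    m=ok&(abs(q[...,0])<.004)&(P[...,2]<.08)
    yy=q[m][:,1]*1000; z=P[m][:,2]*1000
    for lo in range(-80,64,4):
        k=(yy>=lo)&(yy<lo+4)
        if k.any(): print(lo,k.sum(),np.percentile(z[k],[5,50,95]).round(0),end=";")
    print()
for nm,p in [("start",world(0,.048)),("end",world(0,-.075))]: print(nm,p)
E
```

```text
wrist1 below-cover x [-6.   4.8 12.7] y [-78.4  64. ]
plug [-0.5 87.3] [-12.3  74.6] [12.  99.8] z 0.0966
-80 21 [48. 49. 51.];-76 29 [48. 49. 67.];-72 22 [48. 49. 50.];-68 28 [48. 49. 51.];-64 21 [48. 49. 50.];-60 25 [48. 49. 50.];-56 22 [48. 50. 50.];-52 22 [48. 49. 50.];-48 29 [30. 41. 50.];-44 17 [30. 32. 33.];-40 15 [30. 31. 33.];-36 19 [31. 49. 50.];-32 29 [48. 49. 51.];-28 21 [48. 49. 50.];-24 28 [48. 49. 50.];-20 21 [48. 49. 50.];-16 27 [48. 49. 50.];-12 21 [48. 49. 50.];-8 28 [48. 50. 50.];-4 21 [48. 49. 50.];0 28 [48. 49. 50.];4 21 [48. 49. 50.];8 28 [48. 49. 51.];12 21 [48. 49. 51.];16 28 [48. 49. 51.];20 21 [49. 49. 50.];24 27 [48. 49. 51.];28 22 [48. 49. 50.];32 27 [48. 50. 50.];36 23 [49. 49. 50.];40 26 [49. 49. 50.];44 22 [48. 49. 50.];48 26 [48. 49. 50.];52 23 [48. 49. 51.];56 28 [48. 50. 80.];60 24 [48. 49. 50.];
top0 below-cover x [-10.6   1.   13. ] y [-83.1  53.8]
plug [-0.3 88.6] [-12.6  75.8] [ 12.1 100.7] z 0.0967
-80 8 [47. 49. 52.];-76 10 [48. 50. 51.];-72 9 [47. 50. 51.];-68 7 [48. 51. 53.];-64 8 [48. 50. 52.];-60 9 [47. 49. 52.];-56 9 [48. 50. 52.];-52 8 [47. 49. 51.];-48 19 [31. 41. 50.];-44 7 [29. 32. 33.];-40 4 [30. 33. 34.];-36 4 [48. 49. 51.];-32 8 [46. 49. 51.];-28 9 [48. 50. 52.];-24 9 [48. 49. 50.];-20 8 [48. 50. 52.];-16 9 [47. 49. 52.];-12 8 [49. 51. 52.];-8 8 [48. 49. 50.];-4 9 [48. 50. 52.];0 9 [48. 50. 51.];4 9 [48. 50. 51.];8 6 [48. 49. 51.];12 9 [49. 50. 52.];16 8 [48. 49. 51.];20 8 [48. 49. 51.];24 10 [48. 50. 52.];28 9 [48. 49. 51.];32 8 [46. 48. 50.];36 9 [47. 50. 51.];40 8 [47. 49. 50.];44 10 [48. 50. 51.];48 7 [47. 49. 50.];52 3 [48. 49. 49.];
start [ 0.56530649 -0.07277269]
end [ 0.60577736 -0.18892392]
```

```bash
python3 -c "
from h import *
to([.585,.162,.22])"
```

```text
t 4.7 tcp [ 0.6136 -0.1326  0.2704] F [-0.02  0.44  0.44] w 0.085 q6 -0.64
shift [0.2888 0.0656 0.0488] turn [ 0.0013  0.0059 -0.0145]
```

>>> arm_command([
  [0.055, 0.013, 0.005, 0.001, 0.006, -0.014],
  [0.055, 0.013, 0.01, 0, 0, 0],
  [0.055, 0.013, 0.01, 0, 0, 0],
  [0.055, 0.013, 0.01, 0, 0, 0],
  [0.055, 0.012, 0.01, 0, 0, 0],
  [0.01, 0.002, 0.003, 0, 0, 0],
  [0, 0, 0, 0, 0, 0],
], claw=0.25)

```text
clock: 5.58
tcp_pos: [0.5808, 0.1536, 0.2286]
tool_rot: [0.587, 0.809, 0.003, 0.006]
wrist_force: [-0.0, -0.4, -1.0]
gripper_width: 0.0642
```

```bash
python3 - <<'E'
from h import *
c=cam("wrist"); p,d=ctrl.snapshot("wrist"); np.savez("wrist2.npz",p=p,d=d,f=c[0],cx=c[1],cy=c[2],T=c[3])
cv2.imwrite("pics/wrist2.png",p)
P=cloud(d,c); Z=P[...,2]; ok=d>0
near=ok&(np.hypot(P[...,0]-.585,P[...,1]-.162)<.06)
for lo,hi,l in [(.112,.122,"cap"),(.051,.0575,"stand"),(.0575,.064,"collar")]:
    m=(near&(Z>lo)&(Z<hi)).astype(np.uint8)
    k,L,S,C=cv2.connectedComponentsWithStats(m)
    for i in range(1,k):
        if S[i,4]>30:
            q=P[L==i]; r=cv2.minAreaRect((q[:,:2]*1000).astype(np.float32)); e=cv2.minEnclosingCircle((q[:,:2]*1000).astype(np.float32)); print(l,C[i].round(),S[i,4],q.mean(0).round(4),np.median(q[:,2]).round(4),r,e)
to([.585,.162,.22])
E
```

```text
cap [285. 211.] 699 [0.5839 0.1616 0.1162] 0.1163 ((584.36328125, 161.6656494140625), (25.04996681213379, 25.213647842407227), 5.405119895935059) ((584.4713134765625, 161.67738342285156), 12.995294570922852)
stand [283. 189.] 3291 [0.5798 0.1599 0.0543] 0.0543 ((584.6654052734375, 161.83995056152344), (70.57606506347656, 70.24279022216797), 53.25920104980469) ((584.5548706054688, 161.66061401367188), 49.034019470214844)
collar [284. 189.] 268 [0.5783 0.1595 0.0594] 0.0592 ((580.526123046875, 160.3098907470703), (22.960826873779297, 30.896190643310547), 21.8500919342041) ((584.1987915039062, 161.81639099121094), 15.831599235534668)
t 5.625 tcp [0.581  0.1531 0.2289] F [ 0.12  0.72 -0.48] w 0.0642 q6 -0.17
shift [0.0072 0.0065 0.0089] turn [ 0.0117  0.0066 -0.0204]
```

View pics/wrist2.png

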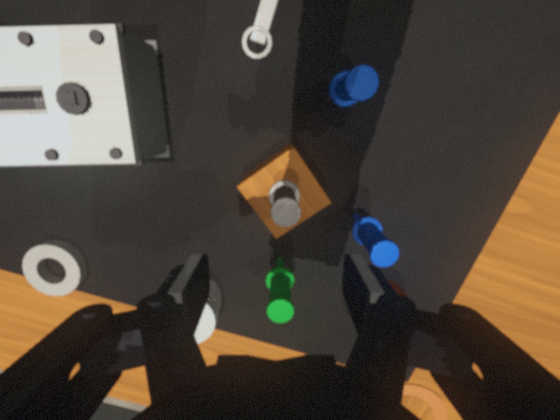

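The wrist picture shows the pin cap at (285,211) between the open fingers, with the other pins clear. The axis measures (0.5845, 0.1618) from cap and stand alike, and the top is at 0.117 m as expected. Now I'll align and descend.

>>> arm_command([
  [0.007, 0.006, 0.01, 0.012, 0.007, -0.02],
  [0, 0, 0.03, 0, 0, 0],
  [0, 0, 0.02, 0, 0, 0],
  [0, 0, 0, 0, 0, 0],
])

```text
clock: 6.12
tcp_pos: [0.5878, 0.1563, 0.1678]
tool_rot: [0.582, 0.813, 0.001, 0.0]
wrist_force: [-0.2, -0.1, 0.1]
gripper_width: 0.0643
```

```bash
python3 -c "
from h import *
to([.5845,.1618,.066])"
```

```text
t 6.125 tcp [0.5878 0.1563 0.1678] F [-0.21 -0.11  0.1 ] w 0.0643 q6 -0.18
shift [ 0.0063 -0.0015  0.1018] turn [ 0.0015  0.     -0.0071]
```

>>> arm_command([
  [0.0065, -0.0015, 0.02, 0.0015, 0, -0.007],
  [0, 0, 0.03, 0, 0, 0],
  [0, 0, 0.02, 0, 0, 0],
  [0, 0, 0, 0, 0, 0],
])

```text
clock: 6.62
tcp_pos: [0.5883, 0.1593, 0.0998]
tool_rot: [0.581, 0.814, 0.002, 0.002]
wrist_force: [0.1, 0.3, 0.5]
gripper_width: 0.0645
```

```bash
python3 -c "
from h import *
to([.5845,.1618,.066])"
```

```text
t 6.625 tcp [0.5883 0.1593 0.0998] F [0.1  0.28 0.52] w 0.0645 q6 -0.18
shift [ 0.0037 -0.003   0.0338] turn [ 0.0053  0.001  -0.0041]
```

>>> arm_command([
  [0.004, -0.003, 0.012, 0.005, 0.001, -0.004],
  [0.001, -0.001, 0.012, 0, 0, 0],
  [0, 0, 0.006, 0, 0, 0],
  [0, 0, 0, 0, 0, 0],
])

```text
clock: 7.12
tcp_pos: [0.5851, 0.1628, 0.0713]
tool_rot: [0.579, 0.815, 0.002, 0.002]
wrist_force: [-0.7, -0.7, 0.6]
gripper_width: 0.0637
```

```bash
python3 -c "
from h import *
to([.5845,.1618,.066])"
```

```text
t 7.125 tcp [0.5851 0.1628 0.0713] F [-0.74 -0.68  0.57] w 0.0637 q6 -0.17
shift [-0.0007 -0.0009  0.0053] turn [ 0.005   0.0007 -0.0005]
```

>>> arm_command([
  [-0.001, -0.001, 0.005, 0.005, 0.001, 0],
  [0, 0, 0, 0, 0, 0],
])

```text
clock: 7.38
tcp_pos: [0.5848, 0.1615, 0.0666]
tool_rot: [0.579, 0.815, 0.0, 0.0]
wrist_force: [-0.4, 0.2, 0.6]
gripper_width: 0.0641
```

>>> arm_command([
  [0, 0, 0, 0, 0, 0],
  [0, 0, 0, 0, 0, 0],
  [0, 0, 0, 0, 0, 0],
  [0, 0, 0, 0, 0, 0],
  [0, 0, 0, 0, 0, 0],
], claw=1, squeeze=45)

```text
clock: 8.0
tcp_pos: [0.5853, 0.1617, 0.0672]
tool_rot: [0.579, 0.815, 0.001, 0.0]
wrist_force: [0.1, 0.3, -0.2]
gripper_width: 0.0209
```

```bash
python3 -c "
from h import *
to([.5845,.1618,.066])"
```

```text
t 8.0 tcp [0.5853 0.1617 0.0672] F [ 0.13  0.31 -0.21] w 0.0209 q6 -0.18
shift [ 0.0003 -0.0007  0.0012] turn [ 0.0018 -0.0001 -0.0003]
```

Gripped: the opening reads 20.9 mm on the 22 mm handle. I'll lift straight out.

>>> arm_command([
  [0, 0, -0.01, 0.002, 0, 0],
  [0, 0, -0.02, 0, 0, 0],
  [0, 0, -0.03, 0, 0, 0],
  [0, 0, -0.03, 0, 0, 0],
  [0, 0, -0.03, 0, 0, 0],
  [0, 0, 0, 0, 0, 0],
])

```text
clock: 8.75
tcp_pos: [0.5843, 0.1613, 0.1905]
tool_rot: [0.58, 0.815, -0.002, -0.001]
wrist_force: [0.1, 0.0, -2.3]
gripper_width: 0.0211
```

```bash
python3 -c "
from h import *
to([.5653,-.0728,.19])"
```

```text
t 8.75 tcp [0.5843 0.1613 0.1905] F [ 0.07  0.01 -2.31] w 0.0211 q6 -0.18
shift [-0.2149 -0.0948  0.0008] turn [-0.0039 -0.0003 -0.0006]
```

>>> arm_command([
  [-0.03, -0.013, 0, -0.004, 0, 0],
  [-0.04, -0.018, 0, 0, 0, 0],
  [-0.04, -0.018, 0, 0, 0, 0],
  [-0.04, -0.018, 0, 0, 0, 0],
  [-0.03, -0.013, 0, 0, 0, 0],
  [-0.015, -0.006, 0, 0, 0, 0],
  [0, 0, 0, 0, 0, 0],
])

```text
clock: 9.62
tcp_pos: [0.5625, -0.0555, 0.179]
tool_rot: [0.578, 0.816, -0.003, -0.007]
wrist_force: [-0.4, 0.4, -2.6]
gripper_width: 0.0215
```

```bash
python3 -c "
from h import *
to([.5653,-.0728,.19])"
```

```text
t 9.625 tcp [ 0.5625 -0.0555  0.179 ] F [-0.4   0.42 -2.62] w 0.0215 q6 -0.55
shift [-0.0172 -0.0032 -0.0111] turn [-0.0131 -0.0076  0.0021]
```

>>> arm_command([
  [-0.013, -0.002, -0.006, -0.013, -0.008, 0.002],
  [-0.004, -0.001, 0, 0, 0, 0],
  [0, 0, 0, 0, 0, 0],
])

```text
clock: 10.0
tcp_pos: [0.5658, -0.0708, 0.1849]
tool_rot: [0.578, 0.816, 0.001, 0.0]
wrist_force: [0.6, -0.1, -2.4]
gripper_width: 0.0212
```

```bash
python3 - <<'E'
from h import *
to([.5653,-.0728,.19])
for n in ["wrist","top","scene"]:
    c=cam(n); p,d=ctrl.snapshot(n); np.savez(n+"3.npz",p=p,d=d,f=c[0],cx=c[1],cy=c[2],T=c[3])
    if n=="wrist": cv2.imwrite("pics/wrist3.png",p)
    if n=="scene": cv2.imwrite("pics/scene3.png",cv2.resize(p[60:270,80:360],None,fx=2.5,fy=2.5,interpolation=cv2.INTER_CUBIC))
    P=cloud(d,c); Z=P[...,2]; ok=d>0
    m=ok&(abs(case(P)[...,0])<.03)&(abs(case(P)[...,1]-.048)<.03)&(Z>.105)&(Z<.175)
    if m.sum():
        for lo in np.arange(.105,.175,.01):
            k=m&(Z>=lo)&(Z<lo+.01)
            if k.sum()>3: q=case(P[k])*1000; print(n,round(lo,3),k.sum(),"x",q[:,0].min().round(1),q[:,0].max().round(1),"y",q[:,1].min().round(1),q[:,1].max().round(1))
E
```

```text
t 10.0 tcp [ 0.5658 -0.0708  0.1849] F [ 0.64 -0.11 -2.41] w 0.0212 q6 -0.58
shift [-0.0017 -0.0012 -0.0051] turn [ 0.001  -0.0005  0.0034]
wrist 0.115 14 x -3.3 -0.7 y 45.9 52.7
wrist 0.125 51 x -3.7 -0.5 y 45.4 52.7
wrist 0.135 25 x -3.5 -1.7 y 46.1 51.8
wrist 0.165 61 x -14.9 -5.3 y 34.5 63.3
scene 0.115 5 x 4.7 6.9 y 45.8 51.2
scene 0.125 15 x 4.5 8.4 y 44.8 52.2
scene 0.135 19 x 3.4 7.7 y 44.3 52.1
scene 0.145 22 x 3.6 9.4 y 43.8 52.9
scene 0.155 12 x 2.9 9.2 y 44.5 53.2
scene 0.165 16 x 8.8 19.3 y 37.4 62.9
```

View pics/wrist3.png

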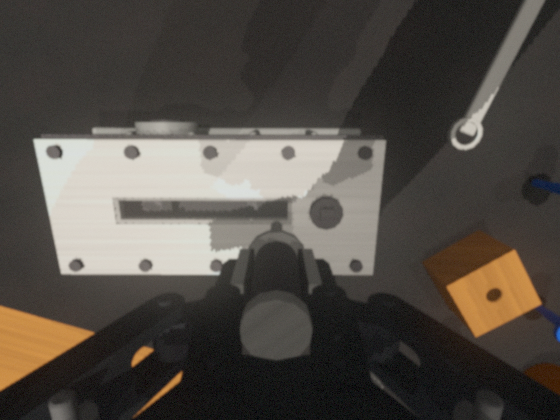

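View pics/scene3.png

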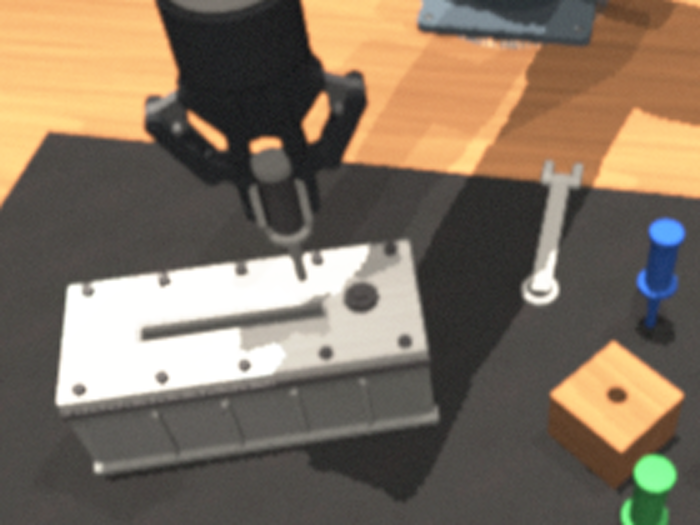

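The nose hangs 23 mm over the cover. In case coordinates it is at x ≈ 0.3 mm, y ≈ 49 mm, against targets of 0 and 48, and the slot leaves ±3 mm of play. The stand at wrist (490,290) is empty and nothing else has moved. I'll trim the position and descend in stages.

>>> arm_command([
  [-0.001, 0, 0.01, 0.001, 0, 0.003],
  [0, 0, 0.007, 0, 0, 0],
  [0, 0, 0, 0, 0, 0],
])

```text
clock: 10.52
tcp_pos: [0.5658, -0.0709, 0.166]
tool_rot: [0.579, 0.816, -0.0, -0.001]
wrist_force: [0.0, -0.9, -1.1]
gripper_width: 0.0213
```

```bash
cat >> h.py <<'E'
def c1():
    s=ctrl.observe(); M=R.from_quat(s["tool_rot"])
    F=s["wrist_force"]; x,y=case(np.array(s["tcp_pos"]))*1000
    rv=to([0,0,0])[1]
    print("TCP case x %.1f y %.1f  nose~ x %.1f y %.1f  collar over cover %.1f | Fx %.1f Fy %.1f Fz %.1f"%(x,y,x-.9,y-.7,(s["tcp_pos"][2]-.0122-.09)*1000,F[:2]@ex,F[:2]@ey,F[2]))
E
python3 -c "
from h import *
c1()"
```

```text
t 10.525 tcp [ 0.5658 -0.0709  0.166 ] F [ 0.01 -0.88 -1.11] w 0.0213 q6 -0.58
shift [ 0.2536 -0.5105  0.1669] turn [-0.0011 -0.0012  0.0014]
TCP case x 1.1 y 49.6  nose~ x 0.2 y 48.9  collar over cover 63.8 | Fx -0.3 Fy -0.8 Fz -1.1
```

>>> arm_command([
  [-0.001, 0, 0.012, -0.001, -0.001, 0.001],
  [0, 0, 0.012, 0, 0, 0],
  [0, 0, 0.006, 0, 0, 0],
  [0, 0, 0, 0, 0, 0],
])

```text
clock: 11.02
tcp_pos: [0.5655, -0.0718, 0.1329]
tool_rot: [0.579, 0.815, -0.0, -0.001]
wrist_force: [0.1, 0.6, -1.3]
gripper_width: 0.0213
```

```bash
python3 -c "
from h import *
c1()"
```

```text
t 11.025 tcp [ 0.5655 -0.0718  0.1329] F [ 0.09  0.63 -1.3 ] w 0.0213 q6 -0.58
shift [ 0.2538 -0.5101  0.134 ] turn [-0.0016 -0.0011  0.0002]
TCP case x 0.5 y 48.9  nose~ x -0.4 y 48.2  collar over cover 30.7 | Fx 0.3 Fy 0.6 Fz -1.3
```

>>> arm_command([
  [0, 0.0005, 0.01, -0.001, -0.001, 0],
  [0, 0, 0.006, 0, 0, 0],
  [0, 0, 0, 0, 0, 0],
])

```text
clock: 11.4
tcp_pos: [0.5663, -0.0717, 0.1162]
tool_rot: [0.579, 0.815, -0.0, 0.0]
wrist_force: [-0.7, -1.0, -2.4]
gripper_width: 0.0219
```

```bash
python3 -c "
from h import *
c1()"
```

```text
t 11.4 tcp [ 0.5663 -0.0717  0.1162] F [-0.74 -0.96 -2.44] w 0.0219 q6 -0.58
shift [ 0.2541 -0.5112  0.116 ] turn [0.0002 0.0004 0.0002]
TCP case x 1.3 y 48.7  nose~ x 0.4 y 48.0  collar over cover 14.0 | Fx -1.0 Fy -0.7 Fz -2.4
```

>>> arm_command([
  [0, -0.0005, 0.003, 0, 0, 0],
  [0, 0, 0.002, 0, 0, 0],
  [0, 0, 0, 0, 0, 0],
])

```text
clock: 11.78
tcp_pos: [0.5661, -0.0719, 0.1122]
tool_rot: [0.579, 0.815, 0.0, 0.001]
wrist_force: [-0.7, 0.6, 0.6]
gripper_width: 0.0215
```

>>> arm_command([
  [0, 0, 0.002, 0, 0, 0],
  [0, 0, 0, 0, 0, 0],
])

```text
clock: 12.02
tcp_pos: [0.5662, -0.0719, 0.1111]
tool_rot: [0.579, 0.815, 0.0, 0.001]
wrist_force: [-0.7, 0.2, 1.0]
gripper_width: 0.0214
```

```bash
python3 -c "
from h import *
c1()"
```

```text
t 12.025 tcp [ 0.5662 -0.0719  0.1111] F [-0.72  0.22  1.05] w 0.0214 q6 -0.58
shift [ 0.2545 -0.5112  0.1097] turn [0.0019 0.0015 0.0003]
TCP case x 1.2 y 48.5  nose~ x 0.3 y 47.8  collar over cover 8.9 | Fx -0.6 Fy 0.4 Fz 1.0
```

Contact felt: Fz went from -2.4 to +1.0 N, so the press is about 3.4 N, with the collar 8.9 mm over the cover as predicted. Now I'll draw away from the plug in small rows.

>>> arm_command([
  [-0.002, -0.0005, 0.001, 0.002, 0.001, 0],
  [-0.003, 0, 0, 0, 0, 0],
  [-0.003, 0, 0, 0, 0, 0],
])

```text
clock: 12.4
tcp_pos: [0.5691, -0.0787, 0.1106]
tool_rot: [0.579, 0.816, 0.001, 0.0]
wrist_force: [-0.3, 1.7, 1.5]
gripper_width: 0.0213
```

```bash
python3 -c "
from h import *
c1()"
```

```text
t 12.4 tcp [ 0.5691 -0.0787  0.1106] F [-0.29  1.74  1.49] w 0.0213 q6 -0.59
shift [ 0.262  -0.5115  0.1099] turn [ 0.0023 -0.0016  0.0013]
TCP case x 1.6 y 41.1  nose~ x 0.7 y 40.4  collar over cover 8.4 | Fx 0.3 Fy 1.7 Fz 1.5
```

>>> arm_command([
  [-0.003, -0.001, 0, 0.002, -0.001, 0.001],
  [-0.003, 0, 0, 0, 0, 0],
  [-0.003, 0, 0, 0, 0, 0],
  [-0.003, 0, 0, 0, 0, 0],
  [-0.003, 0, 0, 0, 0, 0],
])

```text
clock: 13.02
tcp_pos: [0.5738, -0.0942, 0.1107]
tool_rot: [0.579, 0.815, 0.001, 0.0]
wrist_force: [-0.4, 1.1, 0.7]
gripper_width: 0.0211
```

```bash
python3 -c "
from h import *
c1()"
```

```text
t 13.025 tcp [ 0.5738 -0.0942  0.1107] F [-0.36  1.05  0.66] w 0.0211 q6 -0.61
shift [ 0.2776 -0.511   0.1104] turn [ 0.001  -0.0007  0.0001]
TCP case x 0.9 y 24.9  nose~ x 0.0 y 24.2  collar over cover 8.5 | Fx 0.0 Fy 1.1 Fz 0.7
```

>>> arm_command([
  [-0.002, 0, 0.001, 0, 0, 0],
  [-0.002, 0, 0.0003, 0, 0, 0],
  [-0.002, 0, 0.0003, 0, 0, 0],
])

```text
clock: 13.4
tcp_pos: [0.5759, -0.1001, 0.1091]
tool_rot: [0.579, 0.815, 0.001, -0.0]
wrist_force: [-0.5, 2.0, 1.7]
gripper_width: 0.0212
```

```bash
python3 -c "
from h import *
c1()"
```

```text
t 13.4 tcp [ 0.5759 -0.1001  0.1091] F [-0.48  1.95  1.7 ] w 0.0212 q6 -0.62
shift [ 0.2839 -0.511   0.1089] turn [ 0.0012 -0.0013  0.0002]
TCP case x 1.0 y 18.7  nose~ x 0.1 y 18.0  collar over cover 6.9 | Fx 0.2 Fy 2.0 Fz 1.7
```

>>> arm_command([
  [-0.002, 0, 0, 0, 0, 0],
  [-0.002, 0, 0, 0, 0, 0],
  [-0.002, 0, 0, 0, 0, 0],
])

```text
clock: 13.78
tcp_pos: [0.578, -0.106, 0.1093]
tool_rot: [0.579, 0.815, 0.001, -0.0]
wrist_force: [-0.2, 2.2, 1.9]
gripper_width: 0.0214
```

>>> arm_command([
  [-0.002, 0, 0, 0, 0, 0],
  [-0.002, 0, 0, 0, 0, 0],
  [-0.002, 0, 0, 0, 0, 0],
])

```text
clock: 14.15
tcp_pos: [0.5801, -0.112, 0.1093]
tool_rot: [0.579, 0.815, 0.001, -0.0]
wrist_force: [-0.9, 2.8, 1.6]
gripper_width: 0.0217
```

```bash
python3 -c "
from h import *
c1()"
```

```text
t 14.15 tcp [ 0.5801 -0.112   0.1093] F [-0.93  2.82  1.58] w 0.0217 q6 -0.64
shift [ 0.2966 -0.511   0.109 ] turn [ 0.0013 -0.0014  0.0004]
TCP case x 1.0 y 6.0  nose~ x 0.1 y 5.3  collar over cover 7.1 | Fx 0.0 Fy 3.0 Fz 1.6
```

Steady drag with no drop so far. Continuing one small call at a time.

>>> arm_command([
  [-0.002, 0, 0, 0, 0, 0],
  [-0.002, 0, 0, 0, 0, 0],
  [-0.002, 0, 0, 0, 0, 0],
])

```text
clock: 14.52
tcp_pos: [0.5822, -0.1181, 0.1092]
tool_rot: [0.579, 0.815, 0.001, -0.0]
wrist_force: [-0.7, 2.3, 1.0]
gripper_width: 0.0211
```

>>> arm_command([
  [-0.002, 0, 0, 0, 0, 0],
  [-0.002, 0, 0, 0, 0, 0],
  [-0.002, 0, 0, 0, 0, 0],
])

```text
clock: 14.9
tcp_pos: [0.5843, -0.1242, 0.1092]
tool_rot: [0.579, 0.815, 0.001, -0.0]
wrist_force: [-1.1, 1.8, 1.5]
gripper_width: 0.0214
```

>>> arm_command([
  [-0.002, 0, 0, 0, 0, 0],
  [-0.002, 0, 0, 0, 0, 0],
  [-0.002, 0, 0, 0, 0, 0],
])

```text
clock: 15.28
tcp_pos: [0.5864, -0.1303, 0.1092]
tool_rot: [0.579, 0.815, 0.001, -0.0]
wrist_force: [-0.8, 2.0, 1.3]
gripper_width: 0.0218
```

```bash
python3 -c "
from h import *
c1()"
```

```text
t 15.275 tcp [ 0.5864 -0.1303  0.1092] F [-0.78  1.98  1.32] w 0.0218 q6 -0.67
shift [ 0.3159 -0.511   0.109 ] turn [ 0.0013 -0.0014  0.0003]
TCP case x 1.0 y -13.2  nose~ x 0.1 y -13.9  collar over cover 7.0 | Fx -0.1 Fy 2.1 Fz 1.3
```

>>> arm_command([
  [-0.002, 0, 0, 0, 0, 0],
  [-0.002, 0, 0, 0, 0, 0],
  [-0.002, 0, 0, 0, 0, 0],
])

```text
clock: 15.65
tcp_pos: [0.5885, -0.1363, 0.1092]
tool_rot: [0.579, 0.815, 0.001, -0.0]
wrist_force: [-1.5, 2.3, 1.3]
gripper_width: 0.0211
```

>>> arm_command([
  [-0.002, 0, 0, 0, 0, 0],
  [-0.002, 0, 0, 0, 0, 0],
  [-0.002, 0, 0, 0, 0, 0],
])

```text
clock: 16.02
tcp_pos: [0.5906, -0.1424, 0.1092]
tool_rot: [0.579, 0.815, 0.001, -0.0]
wrist_force: [-1.6, 2.4, 1.4]
gripper_width: 0.0209
```

>>> arm_command([
  [-0.002, 0, 0, 0, 0, 0],
  [-0.002, 0, 0, 0, 0, 0],
  [-0.002, 0, 0, 0, 0, 0],
])

```text
clock: 16.4
tcp_pos: [0.5927, -0.1485, 0.1091]
tool_rot: [0.579, 0.815, 0.001, -0.0]
wrist_force: [0.4, 2.6, 1.4]
gripper_width: 0.0209
```

```bash
python3 -c "
from h import *
c1()"
```

```text
t 16.4 tcp [ 0.5927 -0.1485  0.1091] F [0.4  2.64 1.38] w 0.0209 q6 -0.69
shift [ 0.3352 -0.5109  0.1091] turn [ 0.0011 -0.0015  0.0004]
TCP case x 0.9 y -32.5  nose~ x 0.0 y -33.2  collar over cover 6.9 | Fx 1.2 Fy 2.4 Fz 1.4
```

Nose at y ≈ -33 and still riding on the flat. From here I go one 1.5 mm row at a time, watching for Fz to fall.

>>> arm_command([
  [-0.0015, 0, 0, 0, 0, 0],
  [-0.0015, 0, 0, 0, 0, 0],
])

```text
clock: 16.65
tcp_pos: [0.5937, -0.1515, 0.1091]
tool_rot: [0.579, 0.815, 0.001, -0.0]
wrist_force: [-1.3, 2.1, 1.9]
gripper_width: 0.0208
```

>>> arm_command([
  [-0.0015, 0, 0, 0, 0, 0],
])

```text
clock: 16.77
tcp_pos: [0.5942, -0.153, 0.1091]
tool_rot: [0.579, 0.815, 0.001, -0.0]
wrist_force: [-0.3, 2.7, 2.2]
gripper_width: 0.0214
```

>>> arm_command([
  [-0.0015, 0, 0, 0, 0, 0],
])

```text
clock: 16.9
tcp_pos: [0.5946, -0.1552, 0.1085]
tool_rot: [0.579, 0.815, 0.0, -0.0]
wrist_force: [0.5, -1.4, -2.1]
gripper_width: 0.0216
```

Fz fell from +2.2 to -2.1 N, which is just the pin's weight, and the drag vanished: the nose has dropped in. Stopping.

```bash
python3 -c "
from h import *
c1()"
```

```text
t 16.9 tcp [ 0.5946 -0.1552  0.1085] F [ 0.45 -1.36 -2.08] w 0.0216 q6 -0.7
shift [ 0.3422 -0.5105  0.1087] turn [-0.0001 -0.0003  0.0001]
TCP case x 0.6 y -39.5  nose~ x -0.3 y -40.2  collar over cover 6.3 | Fx -0.0 Fy -1.4 Fz -2.1
```

>>> arm_command([
  [0, 0, 0, 0, 0, 0],
])

```text
clock: 17.02
tcp_pos: [0.5945, -0.156, 0.1078]
tool_rot: [0.579, 0.815, -0.001, -0.0]
wrist_force: [0.3, 0.3, -1.6]
gripper_width: 0.0215
```

```bash
python3 -c "
from h import *
c1()"
```

```text
t 17.025 tcp [ 0.5945 -0.156   0.1078] F [ 0.28  0.3  -1.59] w 0.0215 q6 -0.7
shift [ 0.3426 -0.5101  0.1082] turn [-0.0012  0.0005 -0.0005]
TCP case x 0.2 y -40.2  nose~ x -0.7 y -40.9  collar over cover 5.6 | Fx 0.4 Fy 0.2 Fz -1.6
```

>>> arm_command([
  [0, 0.0005, 0.0015, -0.001, 0, 0],
  [0, 0, 0.0015, 0, 0, 0],
  [0, 0, 0, 0, 0, 0],
])

```text
clock: 17.4
tcp_pos: [0.5943, -0.1563, 0.1032]
tool_rot: [0.58, 0.815, -0.001, -0.0]
wrist_force: [-0.5, 0.2, -2.2]
gripper_width: 0.0211
```

```bash
python3 -c "
from h import *
c1()"
```

```text
t 17.4 tcp [ 0.5943 -0.1563  0.1032] F [-0.53  0.17 -2.15] w 0.0211 q6 -0.7
shift [ 0.3426 -0.51    0.1042] turn [-0.0022  0.0004 -0.001 ]
TCP case x -0.1 y -40.5  nose~ x -1.0 y -41.2  collar over cover 1.0 | Fx -0.5 Fy 0.3 Fz -2.2
```

>>> arm_command([
  [0, 0.0005, 0.0005, -0.002, 0, 0],
  [0, 0, 0, 0, 0, 0],
])

```text
clock: 17.65
tcp_pos: [0.5948, -0.1561, 0.1026]
tool_rot: [0.58, 0.815, -0.0, 0.0]
wrist_force: [-0.3, 0.2, -1.8]
gripper_width: 0.0213
```

```bash
python3 -c "
from h import *
c1()"
```

```text
t 17.65 tcp [ 0.5948 -0.1561  0.1026] F [-0.3   0.17 -1.83] w 0.0213 q6 -0.7
shift [ 0.3426 -0.5107  0.1025] turn [-0.0001  0.0004 -0.0009]
TCP case x 0.5 y -40.4  nose~ x -0.4 y -41.1  collar over cover 0.4 | Fx -0.2 Fy 0.3 Fz -1.8
```

>>> arm_command([
  [0, 0, 0.0006, 0, 0, 0],
  [0, 0, 0, 0, 0, 0],
])

```text
clock: 17.9
tcp_pos: [0.595, -0.1562, 0.1023]
tool_rot: [0.58, 0.815, -0.0, 0.0]
wrist_force: [-0.1, -0.6, -2.3]
gripper_width: 0.0213
```

>>> arm_command([
  [0, 0, 0.0005, 0, 0, 0],
  [0, 0, 0, 0, 0, 0],
])

```text
clock: 18.15
tcp_pos: [0.5951, -0.1562, 0.1022]
tool_rot: [0.58, 0.815, -0.0, 0.001]
wrist_force: [0.9, -0.1, -1.8]
gripper_width: 0.0211
```

```bash
python3 -c "
from h import *
c1()"
```

```text
t 18.15 tcp [ 0.5951 -0.1562  0.1022] F [ 0.88 -0.1  -1.82] w 0.0211 q6 -0.7
shift [ 0.3429 -0.511   0.1015] turn [ 0.0006  0.0012 -0.0008]
TCP case x 0.7 y -40.6  nose~ x -0.2 y -41.3  collar over cover 0.0 | Fx 0.8 Fy -0.4 Fz -1.8
```

>>> arm_command([
  [0, 0, 0.001, 0, 0, 0],
  [0, 0, 0, 0, 0, 0],
])

```text
clock: 18.4
tcp_pos: [0.5952, -0.1562, 0.1022]
tool_rot: [0.58, 0.815, 0.0, 0.001]
wrist_force: [0.3, -0.3, -2.0]
gripper_width: 0.0212
```

>>> arm_command([
  [0, 0, 0.001, 0, 0, 0],
  [0, 0, 0, 0, 0, 0],
])

```text
clock: 18.65
tcp_pos: [0.5953, -0.1562, 0.1022]
tool_rot: [0.58, 0.815, 0.0, 0.001]
wrist_force: [-1.1, 1.3, -0.7]
gripper_width: 0.0211
```

```bash
python3 - <<'E'
from h import *
c1()
for n in ["scene","wrist"]:
    c=cam(n); p,d=ctrl.snapshot(n); P=cloud(d,c)
    cv2.imwrite(f"pics/{n}4.png",cv2.resize(p[130:270,80:280],None,fx=4,fy=4,interpolation=cv2.INTER_CUBIC) if n=="scene" else p)
E
```

```text
t 18.65 tcp [ 0.5953 -0.1562  0.1022] F [-1.14  1.31 -0.74] w 0.0211 q6 -0.7
shift [ 0.3431 -0.5112  0.1006] turn [ 0.0018  0.0021 -0.0007]
TCP case x 0.9 y -40.7  nose~ x -0.0 y -41.4  collar over cover -0.0 | Fx -0.6 Fy 1.6 Fz -0.7
```

View pics/scene4.png

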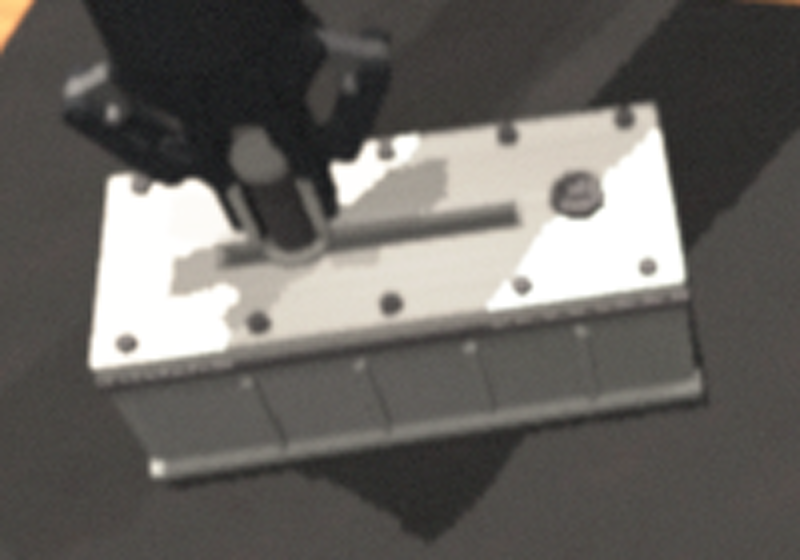

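View pics/wrist4.png

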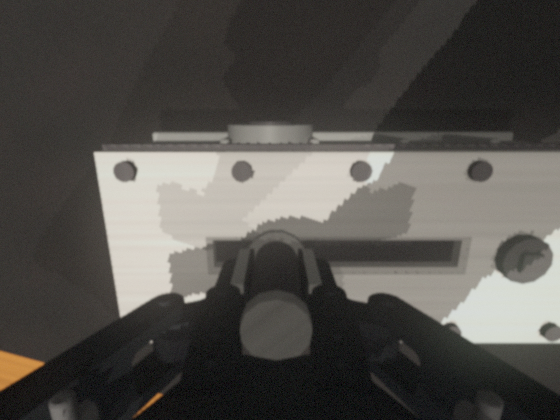

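The scene picture shows the collar sitting flat on the cover across the slot at (290,245), with the pin upright. TCP z no longer falls when commanded down, so the collar is on the cover. Letting go.

>>> arm_command([
  [0, 0, 0, 0, 0, 0],
  [0, 0, 0, 0, 0, 0],
  [0, 0, 0, 0, 0, 0],
  [0, 0, 0, 0, 0, 0],
], claw=0.25)

```text
clock: 19.25
tcp_pos: [0.596, -0.1565, 0.1015]
tool_rot: [0.58, 0.815, 0.0, 0.002]
wrist_force: [0.3, -0.1, 0.2]
gripper_width: 0.0639
```

```bash
python3 -c "
from h import *
c1()"
```

```text
t 19.25 tcp [ 0.596  -0.1565  0.1015] F [ 0.31 -0.15  0.21] w 0.0639 q6 -0.7
shift [ 0.3437 -0.5119  0.0992] turn [ 0.0025  0.0027 -0.0008]
TCP case x 1.4 y -41.2  nose~ x 0.5 y -41.9  collar over cover -0.7 | Fx 0.2 Fy -0.2 Fz 0.2
```

Free, with zero force. Now I'll rise straight up, clear of the cap.

>>> arm_command([
  [0, 0, -0.01, 0.002, 0.003, 0],
  [0, 0, -0.02, 0, 0, 0],
  [0, 0, -0.03, 0, 0, 0],
  [0, 0, -0.04, 0, 0, 0],
  [0, 0, -0.04, 0, 0, 0],
  [0, 0, -0.01, 0, 0, 0],
  [0, 0, 0, 0, 0, 0],
])

```text
clock: 20.12
tcp_pos: [0.5959, -0.1567, 0.2583]
tool_rot: [0.58, 0.815, 0.001, 0.0]
wrist_force: [-0.7, -0.2, -1.0]
gripper_width: 0.0641
```

```bash
python3 - <<'E'
from h import *
c1()
for n in ["wrist","top","scene"]:
    c=cam(n); p,d=ctrl.snapshot(n); np.savez(n+"5.npz",p=p,d=d,f=c[0],cx=c[1],cy=c[2],T=c[3])
    cv2.imwrite(f"pics/{n}5.png",cv2.resize(p[100:350,80:460],None,fx=2,fy=2,interpolation=cv2.INTER_CUBIC) if n=="scene" else p)
    P=cloud(d,c); Z=P[...,2]; q=case(P); ok=d>0
    near=ok&(np.hypot(q[...,0],q[...,1]+.042)<.03)&(Z<.16)
    for lo,hi,l in [(.145,.158,"cap"),(.0925,.0985,"collar")]:
        m=near&(Z>lo)&(Z<hi)
        if m.sum()>5:
            e=cv2.minEnclosingCircle((q[m]*1000).astype(np.float32)); print(n,l,m.sum(),"z",np.median(P[m][:,2]).round(4),"case mm",np.round(e[0],1),round(e[1],1))
    cv=ok&(abs(q[...,0])<.05)&(abs(q[...,1])<.12)&(abs(Z-.09)<.004)&(abs(q[...,0])>.02)
    if cv.sum(): print(n,"cover z",np.median(Z[cv]).round(4))
E
```

```text
t 20.125 tcp [ 0.5959 -0.1567  0.2583] F [-0.71 -0.2  -0.99] w 0.0641 q6 -0.7
shift [ 0.3435 -0.5119  0.2576] turn [ 0.0013  0.0001 -0.001 ]
TCP case x 1.3 y -41.3  nose~ x 0.4 y -42.0  collar over cover 156.1 | Fx -0.7 Fy 0.0 Fz -1.0
wrist cap 760 z 0.1512 case mm [  0.3 -41.3] 13.0
wrist collar 266 z 0.0943 case mm [ -0.1 -41.3] 15.7
wrist cover z 0.0894
top cap 13 z 0.1508 case mm [ -9.9 -40.2] 7.0
top collar 66 z 0.0946 case mm [ -3.3 -35.2] 16.8
top cover z 0.0894
scene cap 162 z 0.151 case mm [  2.7 -42.6] 14.4
scene collar 96 z 0.0947 case mm [  4.  -41.4] 16.1
scene cover z 0.0895
```

View pics/wrist5.png

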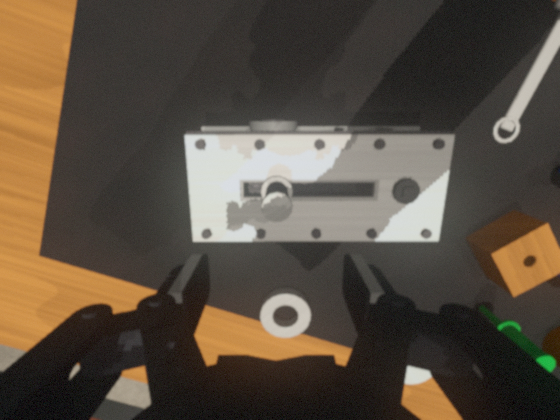

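View pics/scene5.png

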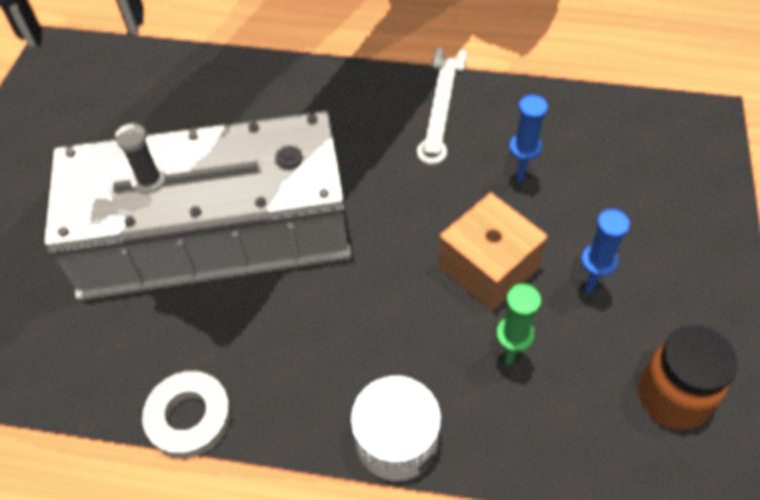

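The wrist picture shows the pin upright in the slot, cap at (275,203), and nothing else moved. The collar's top is 4.9 mm over the cover (5 mm thick, so flush) and the cap is 61.8 mm over it (62 nominal), on the same axis. Handing in.

```bash
python3 -c "
from h import *
print(ctrl.close_job())"
```

```text
the job is handed in; nothing more can be done
None
```

The selector rail is locked: the pin stands in the groove with its collar flush on the cover. The job was handed in at about 20 s of the 58 s allowed, and no verdict was reported.

- **What I did:** I lifted the black-handled pin from the wooden stand and put its nose through the slot at the plug end. I pressed it onto the rail with about 3–4 N and drew it about 89 mm away from the plug. The push vanished there: the vertical reading fell from +2.2 to -2.1 N, just the pin's weight. I stopped, lowered the collar to the cover and let go.
- **Last checks:** The collar's top is 4.9 mm above the cover (it is 5 mm thick) and the cap is 61.8 mm above it (62 mm nominal). By the wrist camera, cap and collar lie on one axis. The loose parts look unmoved in the last pictures. The gripper is clear above the pin.
- **Groove position:** It was felt at about 89 mm from the start. The depth pictures had hinted at a groove there beforehand, so I slowed down near it.
- **Disagreements:** The scene camera reads about 3 mm off along the case's x against the wrist and top cameras, and it did so from the start. The top camera had too few points on the pin at the end to be of use. When the collar touched down, the force reading barely changed; I took contact from the height no longer falling.

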